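Put the reagents away by kind

TASK

Put away the five reagents left out on the lab bench, standing each one upright with its own kind: the two amber glass bottles in the spill tub, the two wide-mouth jars on the low steel tray, and the square bottle in the wire fridge basket. Set them down gently rather than dropping them, let nothing tip over, and leave the two bottles already stored there where they stand.

Things in the scene. Friction and masses are not known exactly. Their poses are not given: they have to be found in the camera images.
- spill_tub: spill tub of grey polypropylene, 166 (x) x 160 (y) mm, 50 mm high, plain solid walls 4 mm thick with a rolled rim, inner floor 4 mm above the origin; fixed. Origin: centre of the underside, on the bench; x and y run along its sides, z up. One amber bottle already stands in it, near the middle of its -x side, so the +x half is free.
- steel_tray: low stainless steel tray, 180 (x) x 150 (y) mm, only 22 mm high, walls and floor 3 mm thick; fixed, empty at the start. Origin: centre of the underside, on the bench; x and y along its sides, z up.
- wire_basket: fridge basket with sides of upright steel wires and a flat metal floor, 162 x 162 mm, 62 mm high, sides 4 mm thick, inner floor 4 mm above the origin; fixed. Origin: centre of the underside, on the bench; x and y along its sides, z up. One square bottle already stands in it, near the middle of its -x side, so the +x half is free.
- amber_large_center (a point): the larger loose amber glass bottle: round, sloping shoulder, narrow neck, white label; 48 mm diameter, 112 mm high, black ribbed screw cap 30 mm in diameter and 20 mm tall at the top; about 0.22 kg. Its point is on the axis, half-way up (56 mm above its underside); z is the axis, pointing up.
- amber_small_center (a point): the smaller loose amber glass bottle, same form; 39 mm diameter, 94 mm high, black ribbed screw cap 24 mm in diameter and 20 mm tall at the top; about 0.12 kg. Its point is on the axis, half-way up (47 mm above its underside); z is the axis, pointing up.
- jar_large_center (a point): the larger wide-mouth jar: round, white plastic, white ribbed lid nearly as wide as the body; 50 mm diameter, 95 mm high, lid 47 mm in diameter and 20 mm tall at the top; about 0.16 kg. Its point is on the axis, 47.5 mm above its underside (half-way up); z is the axis, pointing up.
- jar_small_center (a point): the smaller wide-mouth jar, same form; 42 mm diameter, 80 mm high, lid 40 mm in diameter and 20 mm tall at the top; about 0.09 kg. Its point is on the axis, half-way up (40 mm above its underside); z is the axis, pointing up.
- square_bottle_center (a point): the loose square bottle: whitish plastic, square body 48 x 48 mm, 104 mm high, round white ribbed screw cap 28 mm in diameter and 20 mm tall at the top; about 0.16 kg. Its point is on the axis, half-way up (52 mm above its underside); z is the axis, pointing up. x and y run square to its flat sides.
- stored_amber_center (a point): the amber bottle already stored in the spill tub, to be left where it is; same as the larger loose one (48 mm diameter, 112 mm high). Its point is on the axis, half-way up (56 mm above its underside); z is the axis, pointing up.
- stored_square_center (a point): the square bottle already stored in the wire basket, to be left where it is; same as the loose one (48 x 48 mm, 104 mm high). Its point is on the axis, half-way up (52 mm above its underside); z is the axis, pointing up.
Things that resemble listed ones, but are neither listed nor needed, are in the scene too. What is shaped like the part that bears square_bottle_center but blue, purple or red is not meant.

How it is judged:
At the end, for the whole second after the job is handed in: Both amber bottles are inside the spill tub, both jars on the steel tray and the square bottle in the wire basket, each with its foot on that floor (centre height within 6 mm), upright within 0.1 rad, released and at rest; the two stored bottles still stand upright within 15 mm of where they were (x of amber_large_center in the frame of spill_tub between -0.079 and 0.079 m and y of amber_large_center in the frame of spill_tub between -0.076 and 0.076 m and z of amber_large_center in the frame of spill_tub between 0.054 and 0.066 m and angle between each of amber_large_center, amber_small_center, jar_large_center, jar_small_center, square_bottle_center, stored_amber_center, stored_square_center's own z axis and vertical below 0.1 rad and linear speed of each of amber_large, amber_small, jar_large, jar_small, square_bottle, stored_amber, stored_square below 0.02 m/s and x of amber_small_center in the frame of spill_tub between -0.079 and 0.079 m and y of amber_small_center in the frame of spill_tub between -0.076 and 0.076 m and z of amber_small_center in the frame of spill_tub between 0.045 and 0.057 m and x of jar_large_center in the frame of steel_tray between -0.087 and 0.087 m and y of jar_large_center in the frame of steel_tray between -0.072 and 0.072 m and z of jar_large_center in the frame of steel_tray between 0.0445 and 0.0565 m and x of jar_small_center in the frame of steel_tray between -0.087 and 0.087 m and y of jar_small_center in the frame of steel_tray between -0.072 and 0.072 m and z of jar_small_center in the frame of steel_tray between 0.037 and 0.049 m and x of square_bottle_center in the frame of wire_basket between -0.077 and 0.077 m and y of square_bottle_center in the frame of wire_basket between -0.077 and 0.077 m and z of square_bottle_center in the frame of wire_basket between 0.05 and 0.062 m and x of stored_amber_center in the frame of spill_tub between -0.079 and 0.079 m and y of stored_amber_center in the frame of spill_tub between -0.076 and 0.076 m and z of stored_amber_center in the frame of spill_tub between 0.054 and 0.066 m and x of stored_square_center in the frame of wire_basket between -0.077 and 0.077 m and y of stored_square_center in the frame of wire_basket between -0.077 and 0.077 m and z of stored_square_center in the frame of wire_basket between 0.05 and 0.062 m); the robot touches nothing.
It fails at once if a bottle or jar is tipped or knocked over (more than 30 degrees) (angle between any of amber_large_center, amber_small_center, jar_large_center, jar_small_center, square_bottle_center, stored_amber_center, stored_square_center's own z axis and vertical above 0.52 rad).
It fails at once if a bottle that was already stored is shifted by more than 15 mm (distance of any of stored_amber_center, stored_square_center from where it was at the start of the episode above 0.015 m).
It fails at once if a bottle or jar is dropped (falls out of the fingers from more than about 20 mm, reaching 0.63 m/s with nothing holding it) ((linear speed of amber_large above 0.63 m/s and contact force between amber_large and the fingers below 0.05 N) or (linear speed of amber_small above 0.63 m/s and contact force between amber_small and the fingers below 0.05 N) or (linear speed of jar_large above 0.63 m/s and contact force between jar_large and the fingers below 0.05 N) or (linear speed of jar_small above 0.63 m/s and contact force between jar_small and the fingers below 0.05 N) or (linear speed of square_bottle above 0.63 m/s and contact force between square_bottle and the fingers below 0.05 N)).
It also fails if it takes over 141 s, if anything falls off the work surface, if the arm or the gripper's body presses on something with over 40 N, if the wrist force passes 120 N, or if a joint passes its speed limit or range.

ROBOT

A 6-joint arm with a two-finger parallel gripper is mounted at the origin on the work surface. World frame = base frame: x ahead of the robot, y to its left, z up, the work surface at z = 0. Lengths are in m, angles in rad, forces in N, time in s.
With the tool pointing down it reaches from about 0.325 to 0.85 m from the base axis. Payload 4.4 kg.
Tool frame: the origin (TCP) lies on the centre line of the jaws, within the pads' length; the fingertips stand 11 mm ahead of it and the grasp point (between the pads) lies 8 mm behind it; z points along the fingers, y is the line along which they close (so a half turn about z gives the same grasp; the last joint's range is limited). The gripper opens to 94 mm and grips with 3 to 60 N. Pads are 16 mm wide; open, the fingers measure 119 mm over their backs; the gripper's body (75 mm by 177 mm) begins 78 mm behind the grasp point.
Start: joints at [-1.317, 0.207, 1.542, -0, 1.393, -0.15], TCP at [0.226, -0.529, 0.216] pointing down, gripper open.
Joint ranges: [-2.73, 2.73], [-0.86, 2.22], [0.23, 2.46], [-1.11, 4.25], [0.08, 2.63], [-2.82, 2.82]. Speed limits (rad/s): [2.79, 2.79, 3.14, 3.14, 3.14, 3.14].

INTERFACE

Orientations are given as a unit quaternion [x, y, z, w].
In Python, from cell import ctrl, vision, ticket gives the robot as it stands.
- The arm moves only by the tool servo_tool, never from a script. Its argument "deltas" is a list of rows, each an object of numbers: "dx", "dy", "dz": the shift along the world's x, y, z normalised to -1 to 1, where 1 is 0.04 m; "roll": the turn about the world's z normalised to -1 to 1, where 1 is 6 degrees. In form: [{"dx": .., "dy": .., "dz": .., "roll": ..}, ...]. A call has 1 to 20 rows; each row shifts and turns the commanded pose from where the row before left it; what a row does not reach is not made up. A row lasts 1/12 s, in which the tool goes at most 41.7 mm and 7.16 degrees, less where a joint would pass 70% of its speed; a pose out of reach is approached as far as the arm can. A call with a number of a shift or a turn outside -1 to 1 is refused whole. A call with a gripper value outside its range is refused whole. "gripper" is the opening, from 0 (shut) to 1 (fully open), set as the call begins (left out, the last holds). The fingers move at their own pace and stop on an object; "grip_force" is the grip in N (left out, the last holds). Time passes only in rows, so rows that do not move let the fingers close. It gives the time, the measured TCP pose, the force, the opening and the grip force at its end, in the units of the state.
- ctrl.observe(): the state, without advancing time (a new reading comes with each control period).
- vision.get_image(name): name is "side" or "top"; returns a dict with "image" (480x640x3 uint8, blue, green, red), "fov_y" (degrees; the focal length in pixels is half the picture's height over the tangent of half this angle, whatever the lens; pixels are square), "cx", "cy" (the principal point, pixels), "k1" (the pictures are not rectified: a ray, as slopes to the right and down, at radius r is drawn at 1 + k1 r^2 times it, then the intrinsics apply), "pose" (4x4, takes a point from camera to world coordinates). Camera axes: x right, y up, looking along -z (the intrinsics and any distortion apply to the point x, -y, -z); pixel columns grow to the right and rows downward; lengths in m; the calibration is good to about 2 mm. A picture is of the moment at which its call begins. There is no depth.
- ticket.sign_off(): hands the job in; it is judged then, once.
The state is a dict: "clock": time; "joints": joint angles; "joint_velocities": joint speeds; "tau": joint torques, N m; "tool_pos": TCP position; "eef_rot": TCP orientation; "force": force on the tool from outside, world axes, zero at the start; "moment": the same for the moment, N m; "finger_gap": finger opening in m; "finger_force": force on a finger pad.
Only numpy, scipy, OpenCV 4.12 (cv2) and the standard library are available. Lean on these libraries where they do the work, as an engineer would, in place of code of your own. Each camera call takes 0.05 s, during which the arm holds its last target. There are 200 camera calls.

## Working session

There is one attempt and no reset: what is moved stays moved. The work goes in short steps, Python scripts to look and compute and a tool call to move; the robot and the scene stay as the last step left them, time stands still between calls to the robot, and variables do not carry over. Pictures are saved under pics/ and viewed, at most 14 in all, crops included, and the job is handed in when it is done.

Besides the shell and the picture viewer there is one more tool, called after "Emit:" by a JSON object that holds its "fn" and its "kwargs", one argument or row to a line. servo_tool: Moves the arm, as the interface text tells. Scaled input: -1 to 1 covers 0.04 m each way for a shift and 6 degrees each way for a turn. Its arguments: {"type":"object","properties":{"deltas":{"type":"array"},"gripper":{"type":"number"},"grip_force":{"type":"number"}},"required":["deltas"]}

```bash
mkdir -p pics; cat > h.py <<'E'
import numpy as np, cv2
from cell import ctrl, vision, ticket
def cam(name):
    d=vision.get_image(name); return d
def K(d):
    f=240/np.tan(np.radians(d['fov_y'])/2)
    return np.array([[f,0,d['cx']],[0,f,d['cy']],[0,0,1.]]),np.array([d['k1'],0,0,0,0.])
def ray(d,u,v):
    k,D=K(d); p=cv2.undistortPoints(np.array([[[u,v]]],float),k,D)[0,0]
    P=np.array(d['pose']); return P[:3,3],P[:3,:3]@np.array([p[0],-p[1],-1])
def onz(d,u,v,z):
    o,r=ray(d,u,v); return o+r*(z-o[2])/r[2]
def proj(d,X):
    P=np.array(d['pose']); c=(np.array(X)-P[:3,3])@P[:3,:3]; k,D=K(d)
    return cv2.projectPoints(np.array([[c[0],-c[1],-c[2]]]),np.zeros(3),np.zeros(3),k,D)[0].ravel()
E
python3 - <<'E'
from h import *
for n in('top','side'):
    d=cam(n); cv2.imwrite(f'pics/{n}0.png',d['image']); print(n,d['fov_y'],d['cx'],d['cy'],d['k1'],np.round(d['pose'],3).tolist())
s=ctrl.observe();print(s['clock'],s['tool_pos'],s['eef_rot'],s['finger_gap'])
E
```

```text
top 45.09988797917986 320.0537843181378 235.4644322938613 -0.15828946009134473 [[-0.025, 0.997, -0.08, 0.473], [-1.0, -0.025, 0.0, -0.007], [-0.002, 0.08, 0.997, 1.493], [0.0, 0.0, 0.0, 1.0]]
side 50.833003089458586 319.0835679269162 236.35614534071973 -0.0438695912160347 [[-0.965, 0.175, -0.196, 0.331], [-0.263, -0.662, 0.702, 0.838], [-0.007, 0.729, 0.685, 0.914], [0.0, 0.0, 0.0, 1.0]]
0.1 [ 0.22624939 -0.52784052  0.21539928] [ 9.79589318e-01  2.01006649e-01 -6.30187551e-05 -1.04431884e-03] 0.0941575341022652
```

View pics/top0.png

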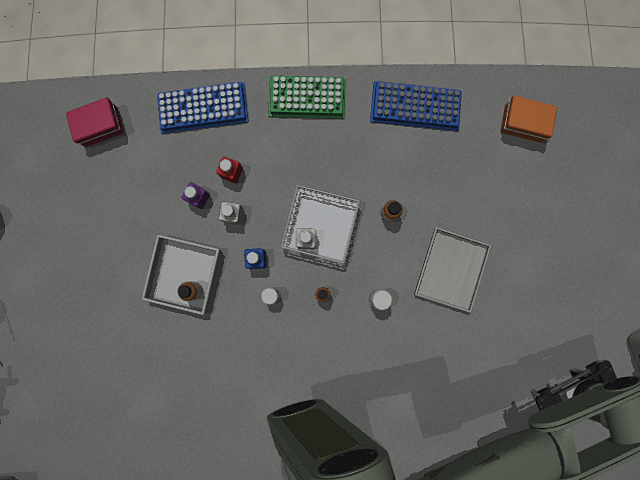

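View pics/side0.png

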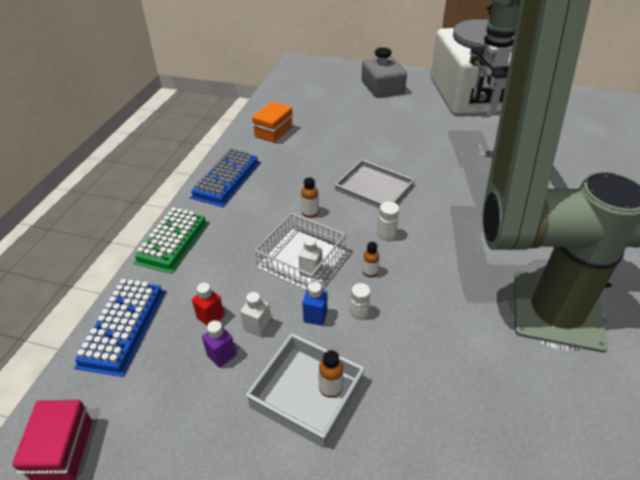

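The top view shows these candidates:
- **Amber bottles:** large at (393,210), small at (323,294). The stored one is at (187,291).
- **Jars:** large at (381,299), small at (271,296).
- **Square bottles:** the whitish loose one is at (230,212). Red (229,168), purple (195,194) and blue (255,258) are decoys. The stored one is at (306,238).

The tub is at (182,276), the basket at (322,228) and the tray at (453,270). Next I'll take a close crop and measure.

```bash
python3 - <<'E'
from h import *
d=cam('top'); im=d['image']
c=cv2.resize(im[150:330,135:505],None,fx=2.16,fy=2.16,interpolation=cv2.INTER_CUBIC); cv2.imwrite('pics/crop1.png',c)
g=cv2.cvtColor(im,cv2.COLOR_BGR2GRAY)
obj={'amL':(393,210,.112,0),'amS':(323,294,.094,0),'jL':(381,299,.095,1),'jS':(271,296,.080,1),'sq':(229,211,.104,1),'stA':(187,291,.112,0),'stS':(306,238,.104,1),'red':(226,165,.104,1),'pur':(191,192,.104,1),'blu':(252,258,.104,1)}
for n,(u,v,h,w) in obj.items():
    r=16; p=g[v-r:v+r,u-r:u+r]
    m=((p>205) if w else (p<52)).astype(np.uint8)
    k,l,s,ce=cv2.connectedComponentsWithStats(m)
    i=min(range(1,k),key=lambda i:np.hypot(*(ce[i]-r))-0.05*s[i,4])
    x,y,ww,hh,a=s[i]; cu,cv_=x+ww/2-.5+u-r,y+hh/2-.5+v-r
    X=onz(d,cu,cv_,h-.008); e=onz(d,cu+1,cv_,h)-onz(d,cu,cv_,h)
    print(n,(cu,cv_),'diam mm',round(1000*np.linalg.norm(e)*ww),round(1000*np.linalg.norm(e)*hh),a,X.round(4))
E
```

```text
amL (np.float64(394.0), np.float64(207.5)) diam mm 36 34 149 [ 0.6471 -0.1889  0.104 ]
amS (np.float64(324.5), np.float64(295.5)) diam mm 34 29 106 [ 0.4386 -0.0151  0.086 ]Traceback (most recent call last):
  File "<stdin>", line 10, in <module>
ValueError: min() iterable argument is empty
```

View pics/crop1.png

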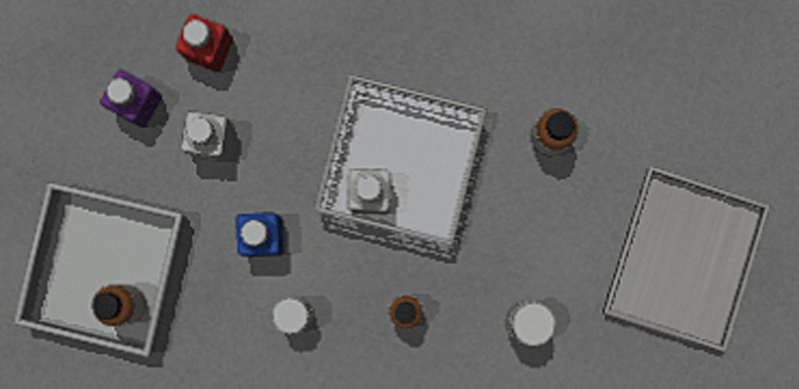

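```bash
python3 - <<'E'
from h import *
d=cam('top'); im=d['image']; s_=cam('side')
cv2.imwrite('pics/bask.png',cv2.resize(im[175:280,270:375],None,fx=5.6,fy=5.6,interpolation=cv2.INTER_CUBIC))
hsv=cv2.cvtColor(im,cv2.COLOR_BGR2HSV); g=hsv[...,2]
obj={'amL':(394,209,.112,0),'amS':(323,294,.094,0),'jL':(382,299,.095,1),'jS':(270,296,.080,1),'sq':(229,210,.104,1),'stA':(186,291,.112,0),'stS':(305,237,.104,1)}
for n,(u,v,h,w) in obj.items():
    r=14; p=g[v-r:v+r,u-r:u+r]; sa=hsv[v-r:v+r,u-r:u+r,1]
    t=np.percentile(p[r-4:r+4,r-4:r+4],50)
    m=((p>t*.87) if w else (p<48)&(sa<110)).astype(np.uint8); m=cv2.morphologyEx(m,cv2.MORPH_OPEN,np.ones((3,3),np.uint8))
    k,l,s,ce=cv2.connectedComponentsWithStats(m,connectivity=4); i=l[r,r]
    if i==0: print(n,'none',t);continue
    x,y,ww,hh,a=s[i]; cu,cv_=ce[i]+[u-r,v-r]
    X=onz(d,cu,cv_,h-.006); e=np.linalg.norm(onz(d,cu+1,cv_,h)-onz(d,cu,cv_,h))*1000
    print(n,(cu.round(1),cv_.round(1)),'diam',round(e*ww),round(e*hh),X.round(4),'side px top/bottom',proj(s_,[X[0],X[1],h]).round(),proj(s_,[X[0],X[1],0]).round())
for n,z,c in [('tub',.05,[(50,184),(188,213),(152,356),(17,323)]),('tray',.022,[(652,168),(769,206),(724,352),(605,314)]),('bask',.062,[(350,76),(486,108),(455,242),(319,208)])]:
    P=np.array([onz(d,135+a/2.16,150+b/2.16,z) for a,b in c])[:,:2]
    print(n,P.mean(0).round(4),[round(float(np.linalg.norm(P[i]-P[i-1])),3) for i in range(4)],[round(float(np.degrees(np.arctan2(*(P[i]-P[i-1])[::-1]))),1) for i in range(4)])
E
```

```text
amL (np.float64(394.3), np.float64(207.3)) diam 29 27 [ 0.6474 -0.1894  0.106 ] side px top/bottom [308. 179.] [308. 211.]
amS (np.float64(322.2), np.float64(294.2)) diam 22 22 [ 0.4419 -0.0096  0.088 ] side px top/bottom [371. 243.] [368. 271.]
jL (np.float64(381.7), np.float64(299.7)) diam 44 46 [ 0.4249 -0.1533  0.089 ] side px top/bottom [388. 206.] [385. 234.]
jS (np.float64(268.9), np.float64(295.8)) diam 37 37 [0.4407 0.121  0.074 ] side px top/bottom [359. 289.] [358. 312.]
sq (np.float64(225.8), np.float64(208.5)) diam 27 32 [0.6557 0.2207 0.098 ] side px top/bottom [249. 296.] [254. 326.]
stA (np.float64(183.7), np.float64(291.3)) diam 29 29 [0.4562 0.3245 0.106 ] side px top/bottom [329. 356.] [329. 387.]
stS (np.float64(305.2), np.float64(236.5)) diam 24 24 [0.5823 0.0281 0.098 ] side px top/bottom [308. 240.] [309. 271.]
tub [0.4979 0.3423] [0.167, 0.168, 0.171, 0.165] [-14.1, -103.0, 164.8, 75.8]
tray [ 0.4922 -0.3477] [0.182, 0.149, 0.183, 0.15] [-20.1, -109.2, 160.2, 70.7]
bask [ 0.6173 -0.0118] [0.157, 0.162, 0.159, 0.161] [-14.3, -104.8, 165.4, 74.6]
```

View pics/bask.png

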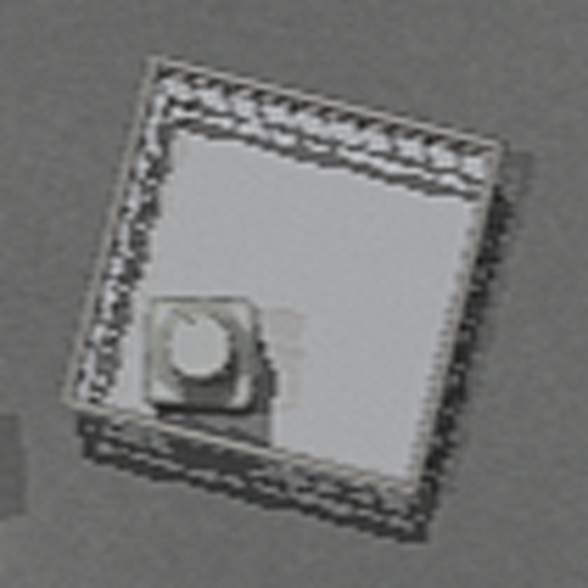

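The crop confirms the loose square bottle is the whitish one, with its cap at crop (202,130), or full-frame (228.5,210). The measured sizes match the description, and both container x axes point roughly ahead, yawed about -14° to -20°. I'll start with the large jar, and recheck the square's cap in both views.

Emit:
{"fn": "servo_tool", "kwargs": {
  "deltas": [
    {"dx":0.415,"dy":0.78},
    {"dx":0.415,"dy":0.78},
    {"dx":0.415,"dy":0.78},
    {"dx":0.415,"dy":0.78},
    {"dx":0.415,"dy":0.78},
    {"dx":0.415,"dy":0.78},
    {"dx":0.415,"dy":0.78},
    {"dx":0.415,"dy":0.78},
    {"dx":0.415,"dy":0.78},
    {"dx":0.415,"dy":0.78},
    {"dx":0.415,"dy":0.78},
    {"dx":0.415,"dy":0.78},
    {},
    {},
    {}
  ],
  "gripper": 1,
  "grip_force": 20
}}

```text
invalid input
```

```bash
python3 - <<'E'
from h import *
a=cam('top')['image'];b=cam('side')['image']
f=lambda i:cv2.resize(i,(390,390),interpolation=cv2.INTER_CUBIC)
cv2.imwrite('pics/sq.png',np.hstack([f(a[180:245,195:260]),f(b[280:345,220:285])]))
cv2.imwrite('pics/s1.png',b)
s=ctrl.observe();print(s['tool_pos'],s['clock'])
E
```

```text
[ 0.2263929  -0.52837644  0.21617158] 0.35
```

View pics/sq.png

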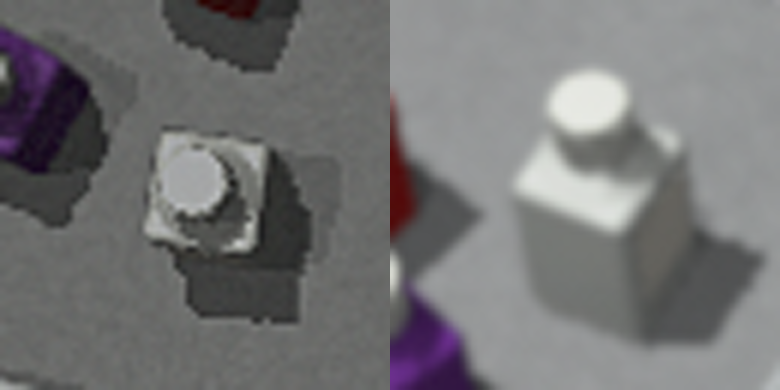

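View pics/s1.png

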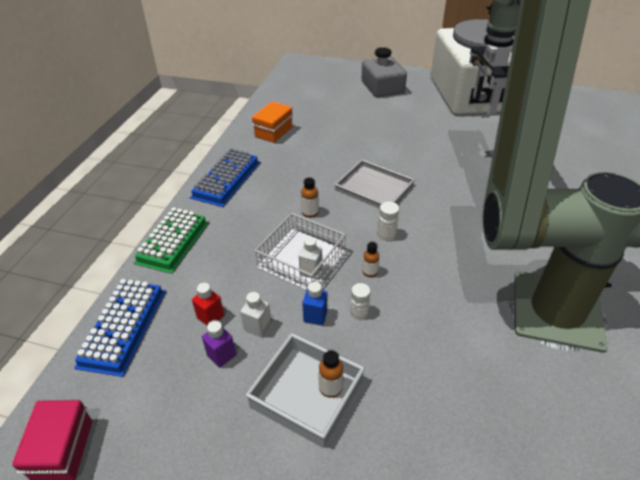

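The crop shows the square's cap top at (227.2,210.0) in the top view and (253.2,297) in the side view. The move was refused, so I'll send every key in each row.

Emit:
{"fn": "servo_tool", "kwargs": {
  "deltas": [
    {"dx":0.4,"dy":0.78,"dz":0,"roll":0},
    {"dx":0.4,"dy":0.78,"dz":0,"roll":0},
    {"dx":0.4,"dy":0.78,"dz":0,"roll":0},
    {"dx":0.4,"dy":0.78,"dz":0,"roll":0},
    {"dx":0.4,"dy":0.78,"dz":0,"roll":0},
    {"dx":0.4,"dy":0.78,"dz":0,"roll":0},
    {"dx":0.4,"dy":0.78,"dz":0,"roll":0},
    {"dx":0.4,"dy":0.78,"dz":0,"roll":0},
    {"dx":0.4,"dy":0.78,"dz":0,"roll":0},
    {"dx":0.4,"dy":0.78,"dz":0,"roll":0},
    {"dx":0.4,"dy":0.78,"dz":0,"roll":0},
    {"dx":0.4,"dy":0.78,"dz":0,"roll":0},
    {"dx":0,"dy":0,"dz":0,"roll":0},
    {"dx":0,"dy":0,"dz":0,"roll":0},
    {"dx":0,"dy":0,"dz":0,"roll":0}
  ],
  "gripper": 1,
  "grip_force": 20
}}

```text
clock: 1.6
tool_pos: [0.4184, -0.1544, 0.2165]
eef_rot: [0.98, 0.201, -0.0, 0.0]
force: [0.2, -0.1, -0.3]
finger_gap: 0.094
finger_force: 0.0
```

```bash
cat >> h.py <<'E'
def tri(a,pa,b,pb):
    o1,r1=ray(a,*pa);o2,r2=ray(b,*pb)
    t=np.linalg.lstsq(np.c_[r1,-r2],o2-o1,rcond=None)[0]; p,q=o1+r1*t[0],o2+r2*t[1]
    return (p+q)/2,np.linalg.norm(p-q)
E
python3 - <<'E'
from h import *
a=cam('top');b=cam('side')
print(tri(a,(227.2,210.),b,(253.2,297)),onz(a,227.2,210,.104))
E
```

```text
(array([0.65028297, 0.21671802, 0.09781823]), np.float64(0.003314760474785452)) [0.65109602 0.21621256 0.104     ]
```

Emit:
{"fn": "servo_tool", "kwargs": {
  "deltas": [
    {"dx":0.16,"dy":0.04,"dz":0,"roll":0},
    {"dx":0,"dy":0,"dz":-0.6,"roll":0},
    {"dx":0,"dy":0,"dz":-0.6,"roll":0},
    {"dx":0,"dy":0,"dz":-0.6,"roll":0},
    {"dx":0,"dy":0,"dz":-0.6,"roll":0},
    {"dx":0,"dy":0,"dz":-0.6,"roll":0},
    {"dx":0,"dy":0,"dz":-0.6,"roll":0},
    {"dx":0,"dy":0,"dz":-0.5,"roll":0},
    {"dx":0,"dy":0,"dz":0,"roll":0},
    {"dx":0,"dy":0,"dz":0,"roll":0}
  ]
}}

```text
clock: 2.53
tool_pos: [0.4239, -0.1528, 0.0516]
eef_rot: [0.98, 0.2, -0.001, -0.001]
force: [0.3, -0.5, -0.0]
finger_gap: 0.0941
finger_force: 0.0
```

Emit:
{"fn": "servo_tool", "kwargs": {
  "deltas": [
    {"dx":0,"dy":0,"dz":0,"roll":0},
    {"dx":0,"dy":0,"dz":0,"roll":0},
    {"dx":0,"dy":0,"dz":0,"roll":0},
    {"dx":0,"dy":0,"dz":0,"roll":0},
    {"dx":0,"dy":0,"dz":0,"roll":0},
    {"dx":0,"dy":0,"dz":0,"roll":0},
    {"dx":0,"dy":0,"dz":0,"roll":0},
    {"dx":0,"dy":0,"dz":0,"roll":0},
    {"dx":0,"dy":0,"dz":0,"roll":0},
    {"dx":0,"dy":0,"dz":0,"roll":0},
    {"dx":0,"dy":0,"dz":0,"roll":0},
    {"dx":0,"dy":0,"dz":0,"roll":0}
  ],
  "gripper": 0.3,
  "grip_force": 20
}}

```text
clock: 3.53
tool_pos: [0.4249, -0.1523, 0.0527]
eef_rot: [0.98, 0.201, 0.0, -0.0]
force: [-1.0, 1.8, 4.5]
finger_gap: 0.0493
finger_force: 20.0
```

Emit:
{"fn": "servo_tool", "kwargs": {
  "deltas": [
    {"dx":0,"dy":0,"dz":0.5,"roll":0},
    {"dx":0,"dy":0,"dz":0.5,"roll":0},
    {"dx":0,"dy":0,"dz":0.5,"roll":0},
    {"dx":0,"dy":0,"dz":0.5,"roll":0},
    {"dx":0,"dy":0,"dz":0.5,"roll":0},
    {"dx":0.375,"dy":-0.75,"dz":0,"roll":0},
    {"dx":0.375,"dy":-0.75,"dz":0,"roll":0},
    {"dx":0.375,"dy":-0.75,"dz":0,"roll":0},
    {"dx":0.375,"dy":-0.75,"dz":0,"roll":0},
    {"dx":0.375,"dy":-0.75,"dz":0,"roll":0},
    {"dx":0.375,"dy":-0.75,"dz":0,"roll":0},
    {"dx":0.375,"dy":-0.75,"dz":0,"roll":0},
    {"dx":0,"dy":0,"dz":0,"roll":0},
    {"dx":0,"dy":0,"dz":0,"roll":0},
    {"dx":0,"dy":0,"dz":0,"roll":0}
  ]
}}

```text
clock: 4.78
tool_pos: [0.5289, -0.3618, 0.1508]
eef_rot: [0.98, 0.201, -0.001, -0.001]
force: [0.2, 1.2, -2.2]
finger_gap: 0.0496
finger_force: 20.0
```

Emit:
{"fn": "servo_tool", "kwargs": {
  "deltas": [
    {"dx":0,"dy":0,"dz":-0.5,"roll":0},
    {"dx":0,"dy":0,"dz":-0.5,"roll":0},
    {"dx":0,"dy":0,"dz":-0.5,"roll":0},
    {"dx":0,"dy":0,"dz":-0.4,"roll":0},
    {"dx":0,"dy":0,"dz":-0.2,"roll":0},
    {"dx":0,"dy":0,"dz":-0.1,"roll":0},
    {"dx":0,"dy":0,"dz":-0.1,"roll":0},
    {"dx":0,"dy":0,"dz":0,"roll":0},
    {"dx":0,"dy":0,"dz":0,"roll":0},
    {"dx":0,"dy":0,"dz":0,"roll":0},
    {"dx":0,"dy":0,"dz":0,"roll":0}
  ]
}}

```text
clock: 5.7
tool_pos: [0.5305, -0.3631, 0.0616]
eef_rot: [0.98, 0.201, 0.001, 0.001]
force: [0.3, -0.3, -1.5]
finger_gap: 0.0497
finger_force: 20.0
```

Emit:
{"fn": "servo_tool", "kwargs": {
  "deltas": [
    {"dx":0,"dy":0,"dz":-0.05,"roll":0},
    {"dx":0,"dy":0,"dz":-0.05,"roll":0},
    {"dx":0,"dy":0,"dz":-0.03,"roll":0},
    {"dx":0,"dy":0,"dz":0,"roll":0},
    {"dx":0,"dy":0,"dz":0,"roll":0}
  ]
}}

```text
clock: 6.12
tool_pos: [0.5299, -0.3627, 0.0557]
eef_rot: [0.98, 0.201, 0.0, 0.0]
force: [-2.1, 1.0, 2.6]
finger_gap: 0.0494
finger_force: 20.0
```

Emit:
{"fn": "servo_tool", "kwargs": {
  "deltas": [
    {"dx":0,"dy":0,"dz":0,"roll":0},
    {"dx":0,"dy":0,"dz":0,"roll":0},
    {"dx":0,"dy":0,"dz":0,"roll":0},
    {"dx":0,"dy":0,"dz":0,"roll":0},
    {"dx":0,"dy":0,"dz":0,"roll":0},
    {"dx":0,"dy":0,"dz":0,"roll":0},
    {"dx":0,"dy":0,"dz":0.3,"roll":0},
    {"dx":0,"dy":0,"dz":0.6,"roll":0},
    {"dx":0,"dy":0,"dz":0.7,"roll":0},
    {"dx":0,"dy":0,"dz":0.7,"roll":0},
    {"dx":0,"dy":0,"dz":0.7,"roll":0},
    {"dx":0,"dy":0,"dz":0.6,"roll":0}
  ],
  "gripper": 0.9
}}

```text
clock: 7.12
tool_pos: [0.5303, -0.3629, 0.2027]
eef_rot: [0.98, 0.201, 0.001, 0.001]
force: [-0.4, 0.8, 0.0]
finger_gap: 0.0847
finger_force: 0.0
```

Emit:
{"fn": "servo_tool", "kwargs": {
  "deltas": [
    {"dx":-0.13,"dy":0.71,"dz":0,"roll":0},
    {"dx":-0.13,"dy":0.71,"dz":0,"roll":0},
    {"dx":-0.13,"dy":0.71,"dz":0,"roll":0},
    {"dx":-0.13,"dy":0.71,"dz":0,"roll":0},
    {"dx":-0.13,"dy":0.71,"dz":0,"roll":0},
    {"dx":-0.13,"dy":0.71,"dz":0,"roll":0},
    {"dx":-0.13,"dy":0.71,"dz":0,"roll":0},
    {"dx":-0.13,"dy":0.71,"dz":0,"roll":0},
    {"dx":-0.13,"dy":0.71,"dz":0,"roll":0},
    {"dx":-0.13,"dy":0.71,"dz":0,"roll":0},
    {"dx":-0.13,"dy":0.71,"dz":0,"roll":0},
    {"dx":-0.13,"dy":0.71,"dz":0,"roll":0},
    {"dx":-0.13,"dy":0.71,"dz":0,"roll":0},
    {"dx":-0.13,"dy":0.71,"dz":0,"roll":0},
    {"dx":-0.13,"dy":0.71,"dz":0,"roll":0},
    {"dx":-0.13,"dy":0.71,"dz":0,"roll":0},
    {"dx":-0.13,"dy":0.71,"dz":0,"roll":0},
    {"dx":0,"dy":0,"dz":0,"roll":0},
    {"dx":0,"dy":0,"dz":0,"roll":0},
    {"dx":0,"dy":0,"dz":0,"roll":0}
  ]
}}

```text
clock: 8.78
tool_pos: [0.4417, 0.12, 0.1999]
eef_rot: [0.98, 0.201, 0.001, 0.0]
force: [-0.6, -0.6, 0.7]
finger_gap: 0.0845
finger_force: 0.0
```

Emit:
{"fn": "servo_tool", "kwargs": {
  "deltas": [
    {"dx":0,"dy":0,"dz":-0.6,"roll":0},
    {"dx":0,"dy":0,"dz":-0.6,"roll":0},
    {"dx":0,"dy":0,"dz":-0.6,"roll":0},
    {"dx":0,"dy":0,"dz":-0.6,"roll":0},
    {"dx":0,"dy":0,"dz":-0.6,"roll":0},
    {"dx":0,"dy":0,"dz":-0.6,"roll":0},
    {"dx":0,"dy":0,"dz":-0.3,"roll":0},
    {"dx":0,"dy":0,"dz":0,"roll":0},
    {"dx":0,"dy":0,"dz":0,"roll":0}
  ]
}}

```text
clock: 9.53
tool_pos: [0.4414, 0.1191, 0.043]
eef_rot: [0.98, 0.2, -0.001, 0.0]
force: [0.5, -1.1, -0.1]
finger_gap: 0.0846
finger_force: 0.0
```

Emit:
{"fn": "servo_tool", "kwargs": {
  "deltas": [
    {"dx":0,"dy":0,"dz":0,"roll":0},
    {"dx":0,"dy":0,"dz":0,"roll":0},
    {"dx":0,"dy":0,"dz":0,"roll":0},
    {"dx":0,"dy":0,"dz":0,"roll":0},
    {"dx":0,"dy":0,"dz":0,"roll":0},
    {"dx":0,"dy":0,"dz":0,"roll":0},
    {"dx":0,"dy":0,"dz":0,"roll":0},
    {"dx":0,"dy":0,"dz":0,"roll":0},
    {"dx":0,"dy":0,"dz":0,"roll":0},
    {"dx":0,"dy":0,"dz":0,"roll":0},
    {"dx":0,"dy":0,"dz":0,"roll":0},
    {"dx":0,"dy":0,"dz":0,"roll":0}
  ],
  "gripper": 0.25,
  "grip_force": 15
}}

```text
clock: 10.53
tool_pos: [0.4415, 0.1205, 0.0435]
eef_rot: [0.98, 0.201, 0.0, -0.0]
force: [-1.6, 0.4, 4.4]
finger_gap: 0.0418
finger_force: 15.0
```

Emit:
{"fn": "servo_tool", "kwargs": {
  "deltas": [
    {"dx":0,"dy":0,"dz":0.5,"roll":0},
    {"dx":0,"dy":0,"dz":0.5,"roll":0},
    {"dx":0,"dy":0,"dz":0.5,"roll":0},
    {"dx":0,"dy":0,"dz":0.5,"roll":0},
    {"dx":0,"dy":0,"dz":0.5,"roll":0},
    {"dx":0,"dy":0,"dz":0.5,"roll":0},
    {"dx":0,"dy":0,"dz":0,"roll":0}
  ]
}}

```text
clock: 11.12
tool_pos: [0.4445, 0.1203, 0.1668]
eef_rot: [0.98, 0.201, 0.004, 0.001]
force: [1.0, 0.1, -0.3]
finger_gap: 0.0415
finger_force: 15.0
```

Emit:
{"fn": "servo_tool", "kwargs": {
  "deltas": [
    {"dx":0.02,"dy":-0.71,"dz":0,"roll":0},
    {"dx":0.02,"dy":-0.71,"dz":0,"roll":0},
    {"dx":0.02,"dy":-0.71,"dz":0,"roll":0},
    {"dx":0.02,"dy":-0.71,"dz":0,"roll":0},
    {"dx":0.02,"dy":-0.71,"dz":0,"roll":0},
    {"dx":0.02,"dy":-0.71,"dz":0,"roll":0},
    {"dx":0.02,"dy":-0.71,"dz":0,"roll":0},
    {"dx":0.02,"dy":-0.71,"dz":0,"roll":0},
    {"dx":0.02,"dy":-0.71,"dz":0,"roll":0},
    {"dx":0.02,"dy":-0.71,"dz":0,"roll":0},
    {"dx":0.02,"dy":-0.71,"dz":0,"roll":0},
    {"dx":0.02,"dy":-0.71,"dz":0,"roll":0},
    {"dx":0.02,"dy":-0.71,"dz":0,"roll":0},
    {"dx":0.02,"dy":-0.71,"dz":0,"roll":0},
    {"dx":0.02,"dy":-0.71,"dz":0,"roll":0},
    {"dx":0.02,"dy":-0.71,"dz":0,"roll":0},
    {"dx":0,"dy":0,"dz":0,"roll":0},
    {"dx":0,"dy":0,"dz":0,"roll":0},
    {"dx":0,"dy":0,"dz":0,"roll":0}
  ]
}}

```text
clock: 12.7
tool_pos: [0.4534, -0.3332, 0.1614]
eef_rot: [0.98, 0.201, -0.001, -0.001]
force: [0.1, 0.1, -1.2]
finger_gap: 0.0416
finger_force: 15.0
```

Emit:
{"fn": "servo_tool", "kwargs": {
  "deltas": [
    {"dx":0,"dy":0,"dz":-0.5,"roll":0},
    {"dx":0,"dy":0,"dz":-0.5,"roll":0},
    {"dx":0,"dy":0,"dz":-0.5,"roll":0},
    {"dx":0,"dy":0,"dz":-0.5,"roll":0},
    {"dx":0,"dy":0,"dz":-0.4,"roll":0},
    {"dx":0,"dy":0,"dz":-0.2,"roll":0},
    {"dx":0,"dy":0,"dz":-0.1,"roll":0},
    {"dx":0,"dy":0,"dz":-0.1,"roll":0},
    {"dx":0,"dy":0,"dz":0,"roll":0},
    {"dx":0,"dy":0,"dz":0,"roll":0},
    {"dx":0,"dy":0,"dz":0,"roll":0}
  ]
}}

```text
clock: 13.62
tool_pos: [0.455, -0.3347, 0.0524]
eef_rot: [0.98, 0.201, 0.001, 0.001]
force: [0.3, 0.0, -1.0]
finger_gap: 0.0413
finger_force: 15.0
```

Emit:
{"fn": "servo_tool", "kwargs": {
  "deltas": [
    {"dx":0,"dy":0,"dz":-0.05,"roll":0},
    {"dx":0,"dy":0,"dz":-0.05,"roll":0},
    {"dx":0,"dy":0,"dz":-0.03,"roll":0},
    {"dx":0,"dy":0,"dz":0,"roll":0},
    {"dx":0,"dy":0,"dz":0,"roll":0}
  ]
}}

```text
clock: 14.03
tool_pos: [0.4544, -0.3344, 0.0465]
eef_rot: [0.98, 0.201, 0.0, 0.0]
force: [0.3, 0.2, 2.7]
finger_gap: 0.0411
finger_force: 15.0
```

Emit:
{"fn": "servo_tool", "kwargs": {
  "deltas": [
    {"dx":0,"dy":0,"dz":0,"roll":0},
    {"dx":0,"dy":0,"dz":0,"roll":0},
    {"dx":0,"dy":0,"dz":0,"roll":0},
    {"dx":0,"dy":0,"dz":0,"roll":0},
    {"dx":0,"dy":0,"dz":0,"roll":0},
    {"dx":0,"dy":0,"dz":0,"roll":0},
    {"dx":0,"dy":0,"dz":0.3,"roll":0},
    {"dx":0,"dy":0,"dz":0.6,"roll":0},
    {"dx":0,"dy":0,"dz":0.7,"roll":0},
    {"dx":0,"dy":0,"dz":0.7,"roll":0},
    {"dx":0,"dy":0,"dz":0.7,"roll":0},
    {"dx":0,"dy":0,"dz":0.7,"roll":0}
  ],
  "gripper": 0.75
}}

```text
clock: 15.03
tool_pos: [0.4542, -0.334, 0.1964]
eef_rot: [0.98, 0.201, 0.0, 0.0]
force: [-0.2, -0.0, -0.6]
finger_gap: 0.0703
finger_force: 0.0
```

Emit:
{"fn": "servo_tool", "kwargs": {
  "deltas": [
    {"dx":0.6,"dy":0.455,"dz":0,"roll":0},
    {"dx":0.6,"dy":0.455,"dz":0,"roll":0},
    {"dx":0.6,"dy":0.455,"dz":0,"roll":0},
    {"dx":0.6,"dy":0.455,"dz":0,"roll":0},
    {"dx":0.6,"dy":0.455,"dz":0,"roll":0},
    {"dx":0.6,"dy":0.455,"dz":0,"roll":0},
    {"dx":0.6,"dy":0.455,"dz":0,"roll":0},
    {"dx":0.6,"dy":0.455,"dz":0,"roll":0},
    {"dx":0,"dy":0,"dz":0,"roll":0},
    {"dx":0,"dy":0,"dz":0,"roll":0},
    {"dx":0,"dy":0,"dz":0,"roll":0}
  ]
}}

```text
clock: 15.95
tool_pos: [0.6458, -0.1888, 0.1944]
eef_rot: [0.98, 0.201, -0.0, 0.0]
force: [-0.1, -0.4, 0.7]
finger_gap: 0.0704
finger_force: 0.0
```

```bash
python3 - <<'E'
from h import *
a=cam('top')['image'];b=cam('side')['image']
cv2.imwrite('pics/l2.png',np.hstack([cv2.resize(a[140:340,350:510],(400,500)),cv2.resize(b[130:290,270:430],(400,500))[:, :]]))
E
```

```text
(no output)
```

View pics/l2.png

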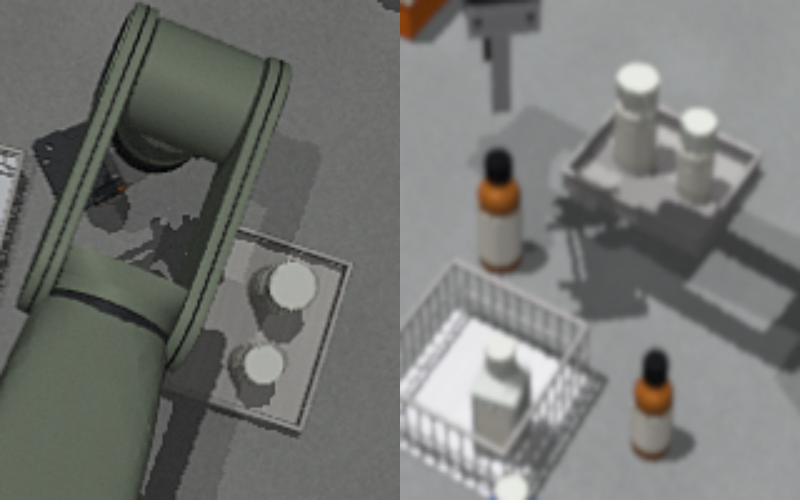

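Both jars stand upright on the tray, with lids at about crop (290,287) and (263,364). The gripper is over the large amber bottle, whose cap is at about (498,165) in the side half of the crop. I'll descend and grip the cap.

Emit:
{"fn": "servo_tool", "kwargs": {
  "deltas": [
    {"dx":0,"dy":0,"dz":-0.5,"roll":0},
    {"dx":0,"dy":0,"dz":-0.5,"roll":0},
    {"dx":0,"dy":0,"dz":-0.5,"roll":0},
    {"dx":0,"dy":0,"dz":-0.5,"roll":0},
    {"dx":0,"dy":0,"dz":-0.4,"roll":0},
    {"dx":0,"dy":0,"dz":-0.2,"roll":0},
    {"dx":0,"dy":0,"dz":0,"roll":0},
    {"dx":0,"dy":0,"dz":0,"roll":0}
  ]
}}

```text
clock: 16.72
tool_pos: [0.6458, -0.1893, 0.0904]
eef_rot: [0.98, 0.2, -0.0, -0.0]
force: [0.9, 0.2, 0.1]
finger_gap: 0.0703
finger_force: 0.0
```

Emit:
{"fn": "servo_tool", "kwargs": {
  "deltas": [
    {"dx":0,"dy":0,"dz":0,"roll":0},
    {"dx":0,"dy":0,"dz":0,"roll":0},
    {"dx":0,"dy":0,"dz":0,"roll":0},
    {"dx":0,"dy":0,"dz":0,"roll":0},
    {"dx":0,"dy":0,"dz":0,"roll":0},
    {"dx":0,"dy":0,"dz":0,"roll":0},
    {"dx":0,"dy":0,"dz":0,"roll":0},
    {"dx":0,"dy":0,"dz":0,"roll":0},
    {"dx":0,"dy":0,"dz":0,"roll":0},
    {"dx":0,"dy":0,"dz":0,"roll":0},
    {"dx":0,"dy":0,"dz":0,"roll":0},
    {"dx":0,"dy":0,"dz":0,"roll":0}
  ],
  "gripper": 0.1,
  "grip_force": 20
}}

```text
clock: 17.72
tool_pos: [0.6464, -0.1879, 0.0907]
eef_rot: [0.98, 0.201, 0.0, -0.0]
force: [-1.5, 3.8, 4.9]
finger_gap: 0.0394
finger_force: 18.9
```

```bash
python3 - <<'E'
from h import *
b=cam('side')['image']
cv2.imwrite('pics/l3.png',cv2.resize(b[140:230,260:360],(700,600),interpolation=cv2.INTER_CUBIC))
s=ctrl.observe();print(s['finger_gap'],s['force'],s['moment'],s['finger_force'])
E
```

```text
0.03987546186389182 [-1.59142522  3.87332402  4.69302394] [ 0.82730336  0.37220722 -0.04622959] 18.946971540608928
```

View pics/l3.png

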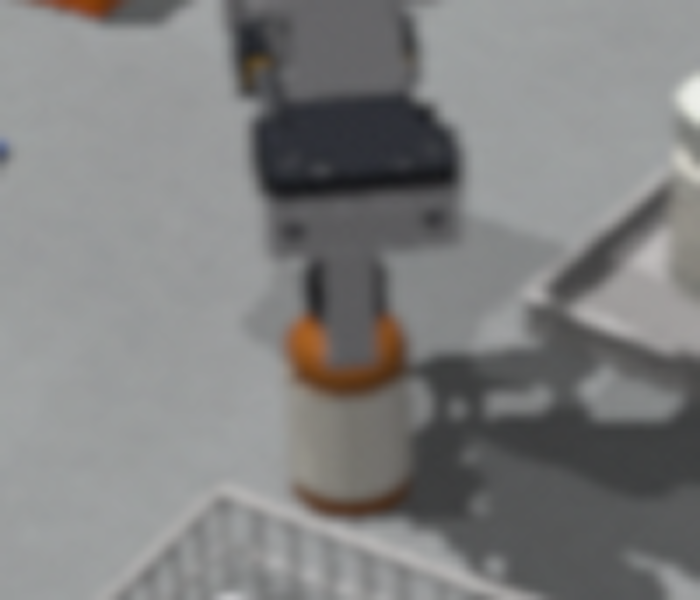

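The fingertips closed on the shoulder, giving a 39 mm gap where the cap would give 30. I'll reopen, rise 10 mm and grip only the cap.

Emit:
{"fn": "servo_tool", "kwargs": {
  "deltas": [
    {"dx":0,"dy":0,"dz":0,"roll":0},
    {"dx":0,"dy":0,"dz":0,"roll":0},
    {"dx":0,"dy":0,"dz":0,"roll":0},
    {"dx":0,"dy":0,"dz":0,"roll":0},
    {"dx":0,"dy":0,"dz":0.15,"roll":0},
    {"dx":0,"dy":0,"dz":0.13,"roll":0},
    {"dx":0,"dy":0,"dz":0,"roll":0},
    {"dx":0,"dy":0,"dz":0,"roll":0}
  ],
  "gripper": 0.7
}}

```text
clock: 18.43
tool_pos: [0.6469, -0.189, 0.1023]
eef_rot: [0.98, 0.201, 0.001, 0.001]
force: [-0.1, -0.4, 0.0]
finger_gap: 0.0659
finger_force: 0.0
```

Emit:
{"fn": "servo_tool", "kwargs": {
  "deltas": [
    {"dx":0,"dy":0,"dz":0,"roll":0},
    {"dx":0,"dy":0,"dz":0,"roll":0},
    {"dx":0,"dy":0,"dz":0,"roll":0},
    {"dx":0,"dy":0,"dz":0,"roll":0},
    {"dx":0,"dy":0,"dz":0,"roll":0},
    {"dx":0,"dy":0,"dz":0,"roll":0},
    {"dx":0,"dy":0,"dz":0,"roll":0},
    {"dx":0,"dy":0,"dz":0,"roll":0},
    {"dx":0,"dy":0,"dz":0,"roll":0},
    {"dx":0,"dy":0,"dz":0,"roll":0},
    {"dx":0,"dy":0,"dz":0,"roll":0},
    {"dx":0,"dy":0,"dz":0,"roll":0},
    {"dx":0,"dy":0,"dz":0,"roll":0}
  ],
  "gripper": 0.1,
  "grip_force": 20
}}

```text
clock: 19.52
tool_pos: [0.6461, -0.1884, 0.1011]
eef_rot: [0.98, 0.201, -0.0, -0.0]
force: [-0.3, 1.0, -0.9]
finger_gap: 0.0291
finger_force: 20.0
```

Emit:
{"fn": "servo_tool", "kwargs": {
  "deltas": [
    {"dx":0,"dy":0,"dz":0.3,"roll":0},
    {"dx":0,"dy":0,"dz":0.5,"roll":0},
    {"dx":0,"dy":0,"dz":0.6,"roll":0},
    {"dx":0,"dy":0,"dz":0.6,"roll":0},
    {"dx":0,"dy":0,"dz":0.6,"roll":0},
    {"dx":0,"dy":0,"dz":0.6,"roll":0},
    {"dx":0,"dy":0,"dz":0.5,"roll":0},
    {"dx":0,"dy":0,"dz":0.3,"roll":0},
    {"dx":0,"dy":0,"dz":0,"roll":0}
  ],
  "grip_force": 30
}}

```text
clock: 20.27
tool_pos: [0.648, -0.1894, 0.2659]
eef_rot: [0.98, 0.201, 0.003, 0.002]
force: [0.9, -0.2, -2.1]
finger_gap: 0.0292
finger_force: 30.0
```

Emit:
{"fn": "servo_tool", "kwargs": {
  "deltas": [
    {"dx":-0.085,"dy":0.36,"dz":0,"roll":0},
    {"dx":-0.175,"dy":0.715,"dz":0,"roll":0},
    {"dx":-0.175,"dy":0.715,"dz":0,"roll":0},
    {"dx":-0.175,"dy":0.715,"dz":0,"roll":0},
    {"dx":-0.175,"dy":0.715,"dz":0,"roll":0},
    {"dx":-0.175,"dy":0.715,"dz":0,"roll":0},
    {"dx":-0.175,"dy":0.715,"dz":0,"roll":0},
    {"dx":-0.175,"dy":0.715,"dz":0,"roll":0},
    {"dx":-0.175,"dy":0.715,"dz":0,"roll":0},
    {"dx":-0.175,"dy":0.715,"dz":0,"roll":0},
    {"dx":-0.175,"dy":0.715,"dz":0,"roll":0},
    {"dx":-0.175,"dy":0.715,"dz":0,"roll":0},
    {"dx":-0.175,"dy":0.715,"dz":0,"roll":0},
    {"dx":-0.175,"dy":0.715,"dz":0,"roll":0},
    {"dx":-0.175,"dy":0.715,"dz":0,"roll":0},
    {"dx":-0.175,"dy":0.715,"dz":0,"roll":0},
    {"dx":-0.175,"dy":0.715,"dz":0,"roll":0},
    {"dx":-0.085,"dy":0.36,"dz":0,"roll":0},
    {"dx":0,"dy":0,"dz":0,"roll":0},
    {"dx":0,"dy":0,"dz":0,"roll":0}
  ]
}}

```text
clock: 21.93
tool_pos: [0.5261, 0.298, 0.2595]
eef_rot: [0.979, 0.202, -0.002, 0.001]
force: [0.4, -0.1, -3.4]
finger_gap: 0.029
finger_force: 30.0
```

```bash
python3 - <<'E'
from h import *
b=cam('side')['image']
cv2.imwrite('pics/l4.png',cv2.resize(b[220:480,200:440],(554,600),interpolation=cv2.INTER_CUBIC))
s=ctrl.observe();print(s['finger_gap'],s['tool_pos'],s['force'],s['joints'])
E
```

```text
0.028959845727376494 [0.52668092 0.297207   0.25985591] [ 0.9072337  -0.59186309 -2.98954385] [ 3.71326145e-01  2.41986512e-01  1.40886911e+00 -1.07785769e-03
  1.49339289e+00  1.53698835e+00]
```

View pics/l4.png

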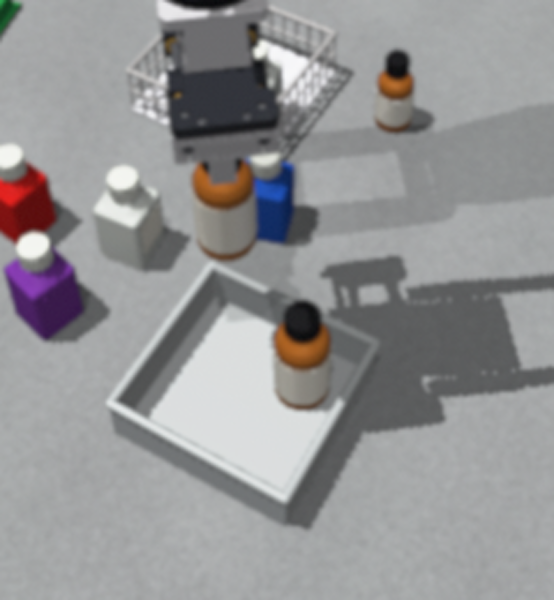

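The bottle hangs straight above the free half of the tub (crop (225,205)), and the stored bottle is untouched at (302,355). I'll lower it.

Emit:
{"fn": "servo_tool", "kwargs": {
  "deltas": [
    {"dx":0,"dy":0,"dz":-0.4,"roll":0},
    {"dx":0,"dy":0,"dz":-0.6,"roll":0},
    {"dx":0,"dy":0,"dz":-0.6,"roll":0},
    {"dx":0,"dy":0,"dz":-0.6,"roll":0},
    {"dx":0,"dy":0,"dz":-0.6,"roll":0},
    {"dx":0,"dy":0,"dz":-0.5,"roll":0},
    {"dx":0,"dy":0,"dz":-0.3,"roll":0},
    {"dx":0,"dy":0,"dz":-0.1,"roll":0},
    {"dx":0,"dy":0,"dz":-0.1,"roll":0},
    {"dx":0,"dy":0,"dz":0,"roll":0},
    {"dx":0,"dy":0,"dz":0,"roll":0},
    {"dx":0,"dy":0,"dz":0,"roll":0}
  ]
}}

```text
clock: 22.98
tool_pos: [0.5287, 0.2982, 0.1109]
eef_rot: [0.98, 0.201, 0.002, -0.0]
force: [-0.5, 0.9, -2.6]
finger_gap: 0.029
finger_force: 30.0
```

Emit:
{"fn": "servo_tool", "kwargs": {
  "deltas": [
    {"dx":0,"dy":0,"dz":-0.05,"roll":0},
    {"dx":0,"dy":0,"dz":-0.04,"roll":0},
    {"dx":0,"dy":0,"dz":0,"roll":0},
    {"dx":0,"dy":0,"dz":0,"roll":0},
    {"dx":0,"dy":0,"dz":0,"roll":0}
  ]
}}

```text
clock: 23.4
tool_pos: [0.5274, 0.2979, 0.1057]
eef_rot: [0.98, 0.201, 0.0, 0.0]
force: [0.3, -0.1, -4.0]
finger_gap: 0.0291
finger_force: 30.0
```

Emit:
{"fn": "servo_tool", "kwargs": {
  "deltas": [
    {"dx":0,"dy":0,"dz":-0.03,"roll":0},
    {"dx":0,"dy":0,"dz":-0.02,"roll":0},
    {"dx":0,"dy":0,"dz":0,"roll":0},
    {"dx":0,"dy":0,"dz":0,"roll":0},
    {"dx":0,"dy":0,"dz":0,"roll":0}
  ]
}}

```text
clock: 23.82
tool_pos: [0.5281, 0.2983, 0.105]
eef_rot: [0.98, 0.201, 0.001, -0.0]
force: [-1.4, -0.7, 6.2]
finger_gap: 0.0292
finger_force: 30.0
```

Emit:
{"fn": "servo_tool", "kwargs": {
  "deltas": [
    {"dx":0,"dy":0,"dz":0,"roll":0},
    {"dx":0,"dy":0,"dz":0,"roll":0},
    {"dx":0,"dy":0,"dz":0,"roll":0},
    {"dx":0,"dy":0,"dz":0,"roll":0},
    {"dx":0,"dy":0,"dz":0,"roll":0},
    {"dx":0,"dy":0,"dz":0.3,"roll":0},
    {"dx":0,"dy":0,"dz":0.6,"roll":0},
    {"dx":0,"dy":0,"dz":0.7,"roll":0},
    {"dx":0,"dy":0,"dz":0.7,"roll":0},
    {"dx":0,"dy":0,"dz":0.7,"roll":0},
    {"dx":0,"dy":0,"dz":0,"roll":0}
  ],
  "gripper": 0.6
}}

```text
clock: 24.73
tool_pos: [0.5315, 0.2995, 0.2322]
eef_rot: [0.98, 0.201, 0.007, -0.001]
force: [1.3, 0.3, 1.4]
finger_gap: 0.0567
finger_force: 0.0
```

Emit:
{"fn": "servo_tool", "kwargs": {
  "deltas": [
    {"dx":0.61,"dy":-0.41,"dz":0,"roll":0},
    {"dx":0.61,"dy":-0.41,"dz":0,"roll":0},
    {"dx":0.61,"dy":-0.41,"dz":0,"roll":0},
    {"dx":0.61,"dy":-0.41,"dz":0,"roll":0},
    {"dx":0.61,"dy":-0.41,"dz":0,"roll":0},
    {"dx":0,"dy":0,"dz":0,"roll":0},
    {"dx":0,"dy":0,"dz":0,"roll":0},
    {"dx":0,"dy":0,"dz":0,"roll":0}
  ]
}}

```text
clock: 25.4
tool_pos: [0.6488, 0.2161, 0.2232]
eef_rot: [0.98, 0.201, -0.001, -0.0]
force: [-0.1, 0.3, -0.8]
finger_gap: 0.0562
finger_force: 0.0
```

```bash
python3 - <<'E'
from h import *
b=cam('side')['image']
cv2.imwrite('pics/l5.png',cv2.resize(b[200:460,190:430],(554,600),interpolation=cv2.INTER_CUBIC))
s=ctrl.observe();print(s['finger_gap'],s['tool_pos'],s['force'])
E
```

```text
0.05654383667825076 [0.64845129 0.21659847 0.22343493] [ 0.71604793 -0.90105056 -0.70676589]
```

View pics/l5.png

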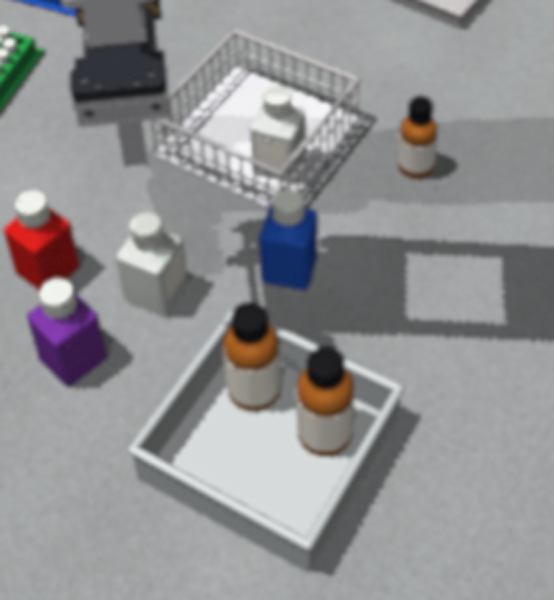

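Both amber bottles stand in the tub, at crop (252,360) and (326,400), and the far side is free for the small one. Next I'll grip the square bottle's cap.

Emit:
{"fn": "servo_tool", "kwargs": {
  "deltas": [
    {"dx":0.05,"dy":0,"dz":-0.5,"roll":0},
    {"dx":0,"dy":0,"dz":-0.6,"roll":0},
    {"dx":0,"dy":0,"dz":-0.6,"roll":0},
    {"dx":0,"dy":0,"dz":-0.6,"roll":0},
    {"dx":0,"dy":0,"dz":-0.5,"roll":0},
    {"dx":0,"dy":0,"dz":-0.3,"roll":0},
    {"dx":0,"dy":0,"dz":-0.1,"roll":0},
    {"dx":0,"dy":0,"dz":0,"roll":0},
    {"dx":0,"dy":0,"dz":0,"roll":0}
  ]
}}

```text
clock: 26.2
tool_pos: [0.652, 0.2165, 0.097]
eef_rot: [0.98, 0.201, 0.001, -0.0]
force: [0.9, -0.0, 0.2]
finger_gap: 0.0563
finger_force: 0.0
```

Emit:
{"fn": "servo_tool", "kwargs": {
  "deltas": [
    {"dx":0,"dy":0,"dz":0,"roll":0},
    {"dx":0,"dy":0,"dz":0,"roll":0},
    {"dx":0,"dy":0,"dz":0,"roll":0},
    {"dx":0,"dy":0,"dz":0,"roll":0},
    {"dx":0,"dy":0,"dz":0,"roll":0},
    {"dx":0,"dy":0,"dz":0,"roll":0},
    {"dx":0,"dy":0,"dz":0,"roll":0},
    {"dx":0,"dy":0,"dz":0,"roll":0},
    {"dx":0,"dy":0,"dz":0,"roll":0},
    {"dx":0,"dy":0,"dz":0,"roll":0},
    {"dx":0,"dy":0,"dz":0,"roll":0},
    {"dx":0,"dy":0,"dz":0,"roll":0}
  ],
  "gripper": 0.1,
  "grip_force": 20
}}

```text
clock: 27.2
tool_pos: [0.6517, 0.2161, 0.0962]
eef_rot: [0.98, 0.201, 0.0, -0.0]
force: [-0.7, 1.1, 3.4]
finger_gap: 0.0271
finger_force: 20.0
```

Emit:
{"fn": "servo_tool", "kwargs": {
  "deltas": [
    {"dx":0,"dy":0,"dz":0.3,"roll":0},
    {"dx":0,"dy":0,"dz":0.5,"roll":0},
    {"dx":0,"dy":0,"dz":0.6,"roll":0},
    {"dx":0,"dy":0,"dz":0.6,"roll":0},
    {"dx":0,"dy":0,"dz":0.6,"roll":0},
    {"dx":0,"dy":0,"dz":0.6,"roll":0},
    {"dx":0,"dy":0,"dz":0.3,"roll":0},
    {"dx":0,"dy":0,"dz":0,"roll":0}
  ],
  "grip_force": 30
}}

```text
clock: 27.87
tool_pos: [0.6534, 0.2158, 0.2396]
eef_rot: [0.98, 0.201, 0.003, 0.0]
force: [0.5, 0.8, -1.9]
finger_gap: 0.0275
finger_force: 30.0
```

Emit:
{"fn": "servo_tool", "kwargs": {
  "deltas": [
    {"dx":-0.01,"dy":-0.35,"dz":0,"roll":0},
    {"dx":-0.01,"dy":-0.7,"dz":0,"roll":0},
    {"dx":-0.01,"dy":-0.7,"dz":0,"roll":0},
    {"dx":-0.01,"dy":-0.7,"dz":0,"roll":0},
    {"dx":-0.01,"dy":-0.7,"dz":0,"roll":0},
    {"dx":-0.01,"dy":-0.7,"dz":0,"roll":0},
    {"dx":-0.01,"dy":-0.7,"dz":0,"roll":0},
    {"dx":-0.01,"dy":-0.7,"dz":0,"roll":0},
    {"dx":-0.01,"dy":-0.7,"dz":0,"roll":0},
    {"dx":-0.01,"dy":-0.35,"dz":0,"roll":0},
    {"dx":0,"dy":0,"dz":0,"roll":0},
    {"dx":0,"dy":0,"dz":0,"roll":0},
    {"dx":0,"dy":0,"dz":0,"roll":0}
  ]
}}

```text
clock: 28.95
tool_pos: [0.6468, -0.0351, 0.2345]
eef_rot: [0.98, 0.201, -0.001, -0.001]
force: [0.8, 1.1, -2.5]
finger_gap: 0.0272
finger_force: 30.0
```

Emit:
{"fn": "servo_tool", "kwargs": {
  "deltas": [
    {"dx":0,"dy":0,"dz":-0.3,"roll":0},
    {"dx":0,"dy":0,"dz":-0.5,"roll":0},
    {"dx":0,"dy":0,"dz":-0.5,"roll":0},
    {"dx":0,"dy":0,"dz":-0.2,"roll":0},
    {"dx":0,"dy":0,"dz":0,"roll":0},
    {"dx":0,"dy":0,"dz":0,"roll":0}
  ]
}}

```text
clock: 29.45
tool_pos: [0.6471, -0.0351, 0.1749]
eef_rot: [0.979, 0.202, -0.001, -0.0]
force: [-0.9, 0.6, -1.3]
finger_gap: 0.027
finger_force: 30.0
```

```bash
python3 - <<'E'
from h import *
b=cam('side')['image']
cv2.imwrite('pics/l6.png',cv2.resize(b[170:310,230:390],(686,600),interpolation=cv2.INTER_CUBIC))
s=ctrl.observe();print(s['finger_gap'],s['tool_pos'],s['force'])
E
```

```text
0.027122295516639753 [ 0.64797142 -0.03549884  0.17626093] [-0.40138093 -0.03851452 -1.86650383]
```

View pics/l6.png

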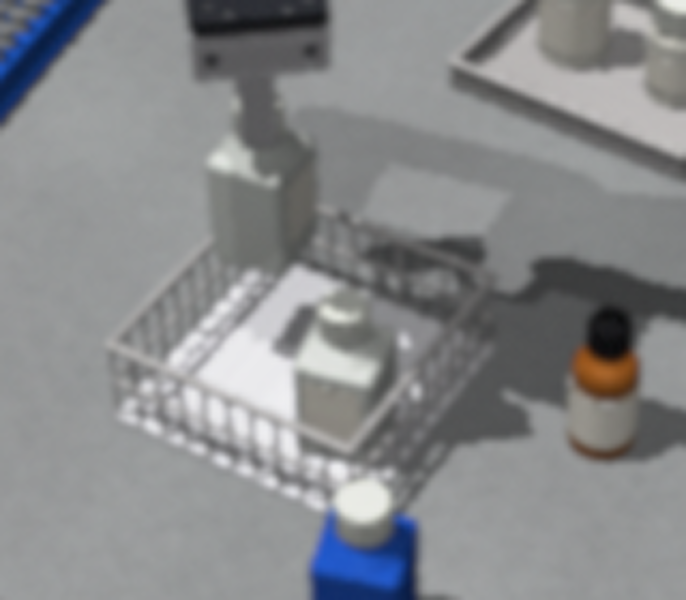

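Emit:
{"fn": "servo_tool", "kwargs": {
  "deltas": [
    {"dx":0,"dy":0,"dz":-0.3,"roll":0},
    {"dx":0,"dy":0,"dz":-0.4,"roll":0},
    {"dx":0,"dy":0,"dz":-0.4,"roll":0},
    {"dx":0,"dy":0,"dz":-0.4,"roll":0},
    {"dx":0,"dy":0,"dz":-0.2,"roll":0},
    {"dx":0,"dy":0,"dz":-0.1,"roll":0},
    {"dx":0,"dy":0,"dz":-0.05,"roll":0},
    {"dx":0,"dy":0,"dz":0,"roll":0},
    {"dx":0,"dy":0,"dz":0,"roll":0},
    {"dx":0,"dy":0,"dz":0,"roll":0}
  ]
}}

```text
clock: 30.33
tool_pos: [0.6484, -0.0363, 0.103]
eef_rot: [0.98, 0.201, 0.001, 0.0]
force: [0.3, 0.2, -2.6]
finger_gap: 0.0274
finger_force: 30.0
```

Emit:
{"fn": "servo_tool", "kwargs": {
  "deltas": [
    {"dx":0,"dy":0,"dz":-0.04,"roll":0},
    {"dx":0,"dy":0,"dz":-0.02,"roll":0},
    {"dx":0,"dy":0,"dz":0,"roll":0},
    {"dx":0,"dy":0,"dz":0,"roll":0},
    {"dx":0,"dy":0,"dz":0,"roll":0}
  ]
}}

```text
clock: 30.75
tool_pos: [0.6481, -0.0362, 0.1002]
eef_rot: [0.98, 0.201, 0.001, 0.0]
force: [0.8, 0.8, 2.0]
finger_gap: 0.0272
finger_force: 30.0
```

Emit:
{"fn": "servo_tool", "kwargs": {
  "deltas": [
    {"dx":0,"dy":0,"dz":0,"roll":0},
    {"dx":0,"dy":0,"dz":0,"roll":0},
    {"dx":0,"dy":0,"dz":0,"roll":0},
    {"dx":0,"dy":0,"dz":0,"roll":0},
    {"dx":0,"dy":0,"dz":0,"roll":0},
    {"dx":0,"dy":0,"dz":0.3,"roll":0},
    {"dx":0,"dy":0,"dz":0.6,"roll":0},
    {"dx":0,"dy":0,"dz":0.7,"roll":0},
    {"dx":0,"dy":0,"dz":0.7,"roll":0},
    {"dx":0,"dy":0,"dz":0.7,"roll":0},
    {"dx":0,"dy":0,"dz":0,"roll":0}
  ],
  "gripper": 0.6
}}

```text
clock: 31.67
tool_pos: [0.6517, -0.0369, 0.2283]
eef_rot: [0.98, 0.201, 0.007, 0.003]
force: [0.9, -0.0, 1.7]
finger_gap: 0.0563
finger_force: 0.0
```

Emit:
{"fn": "servo_tool", "kwargs": {
  "deltas": [
    {"dx":-0.645,"dy":0.08,"dz":0,"roll":0},
    {"dx":-0.645,"dy":0.08,"dz":0,"roll":0},
    {"dx":-0.645,"dy":0.08,"dz":0,"roll":0},
    {"dx":-0.645,"dy":0.08,"dz":0,"roll":0},
    {"dx":-0.645,"dy":0.08,"dz":0,"roll":0},
    {"dx":-0.645,"dy":0.08,"dz":0,"roll":0},
    {"dx":-0.645,"dy":0.08,"dz":0,"roll":0},
    {"dx":-0.645,"dy":0.08,"dz":0,"roll":0},
    {"dx":0,"dy":0,"dz":0,"roll":0},
    {"dx":0,"dy":0,"dz":0,"roll":0},
    {"dx":0,"dy":0,"dz":0,"roll":0}
  ]
}}

```text
clock: 32.58
tool_pos: [0.4418, -0.0107, 0.2198]
eef_rot: [0.98, 0.201, 0.001, 0.0]
force: [0.1, -0.4, 0.4]
finger_gap: 0.0565
finger_force: 0.0
```

Emit:
{"fn": "servo_tool", "kwargs": {
  "deltas": [
    {"dx":0,"dy":0,"dz":-0.5,"roll":0},
    {"dx":0,"dy":0,"dz":-0.6,"roll":0},
    {"dx":0,"dy":0,"dz":-0.6,"roll":0},
    {"dx":0,"dy":0,"dz":-0.6,"roll":0},
    {"dx":0,"dy":0,"dz":-0.5,"roll":0},
    {"dx":0,"dy":0,"dz":0,"roll":0},
    {"dx":0,"dy":0,"dz":0,"roll":0},
    {"dx":0,"dy":0,"dz":0,"roll":0}
  ]
}}

```text
clock: 33.25
tool_pos: [0.4427, -0.0109, 0.1083]
eef_rot: [0.98, 0.201, 0.001, 0.0]
force: [-0.2, -0.5, 0.4]
finger_gap: 0.0565
finger_force: 0.0
```

Emit:
{"fn": "servo_tool", "kwargs": {
  "deltas": [
    {"dx":0,"dy":0,"dz":-0.4,"roll":0},
    {"dx":0,"dy":0,"dz":-0.2,"roll":0},
    {"dx":0,"dy":0,"dz":0,"roll":0},
    {"dx":0,"dy":0,"dz":0,"roll":0}
  ]
}}

```text
clock: 33.58
tool_pos: [0.4414, -0.0106, 0.0838]
eef_rot: [0.98, 0.201, 0.0, 0.0]
force: [0.8, -0.7, 0.7]
finger_gap: 0.0562
finger_force: 0.0
```

Emit:
{"fn": "servo_tool", "kwargs": {
  "deltas": [
    {"dx":0,"dy":0,"dz":0,"roll":0},
    {"dx":0,"dy":0,"dz":0,"roll":0},
    {"dx":0,"dy":0,"dz":0,"roll":0},
    {"dx":0,"dy":0,"dz":0,"roll":0},
    {"dx":0,"dy":0,"dz":0,"roll":0},
    {"dx":0,"dy":0,"dz":0,"roll":0},
    {"dx":0,"dy":0,"dz":0,"roll":0},
    {"dx":0,"dy":0,"dz":0,"roll":0},
    {"dx":0,"dy":0,"dz":0,"roll":0},
    {"dx":0,"dy":0,"dz":0,"roll":0},
    {"dx":0,"dy":0,"dz":0,"roll":0},
    {"dx":0,"dy":0,"dz":0,"roll":0}
  ],
  "gripper": 0.05,
  "grip_force": 15
}}

```text
clock: 34.58
tool_pos: [0.4412, -0.0105, 0.0834]
eef_rot: [0.98, 0.201, 0.0, 0.0]
force: [-0.5, 0.5, 2.6]
finger_gap: 0.0238
finger_force: 15.0
```

Emit:
{"fn": "servo_tool", "kwargs": {
  "deltas": [
    {"dx":0,"dy":0,"dz":0.3,"roll":0},
    {"dx":0,"dy":0,"dz":0.5,"roll":0},
    {"dx":0,"dy":0,"dz":0.6,"roll":0},
    {"dx":0,"dy":0,"dz":0.6,"roll":0},
    {"dx":0,"dy":0,"dz":0.6,"roll":0},
    {"dx":0,"dy":0,"dz":0.6,"roll":0},
    {"dx":0,"dy":0,"dz":0.5,"roll":0},
    {"dx":0,"dy":0,"dz":0.3,"roll":0},
    {"dx":0,"dy":0,"dz":0,"roll":0}
  ],
  "grip_force": 25
}}

```text
clock: 35.33
tool_pos: [0.4428, -0.011, 0.246]
eef_rot: [0.98, 0.201, 0.003, 0.001]
force: [-0.1, -0.2, -0.9]
finger_gap: 0.0234
finger_force: 25.0
```

Emit:
{"fn": "servo_tool", "kwargs": {
  "deltas": [
    {"dx":0.11,"dy":0.37,"dz":0,"roll":0},
    {"dx":0.21,"dy":0.735,"dz":0,"roll":0},
    {"dx":0.21,"dy":0.735,"dz":0,"roll":0},
    {"dx":0.21,"dy":0.735,"dz":0,"roll":0},
    {"dx":0.21,"dy":0.735,"dz":0,"roll":0},
    {"dx":0.21,"dy":0.735,"dz":0,"roll":0},
    {"dx":0.21,"dy":0.735,"dz":0,"roll":0},
    {"dx":0.21,"dy":0.735,"dz":0,"roll":0},
    {"dx":0.21,"dy":0.735,"dz":0,"roll":0},
    {"dx":0.21,"dy":0.735,"dz":0,"roll":0},
    {"dx":0.21,"dy":0.735,"dz":0,"roll":0},
    {"dx":0.21,"dy":0.735,"dz":0,"roll":0},
    {"dx":0.21,"dy":0.735,"dz":0,"roll":0},
    {"dx":0.11,"dy":0.37,"dz":0,"roll":0},
    {"dx":0,"dy":0,"dz":0,"roll":0},
    {"dx":0,"dy":0,"dz":0,"roll":0},
    {"dx":0,"dy":0,"dz":0,"roll":0}
  ]
}}

```text
clock: 36.75
tool_pos: [0.5499, 0.3708, 0.2415]
eef_rot: [0.98, 0.201, -0.001, 0.001]
force: [-0.2, 0.0, -1.3]
finger_gap: 0.0237
finger_force: 25.0
```

Emit:
{"fn": "servo_tool", "kwargs": {
  "deltas": [
    {"dx":0,"dy":0,"dz":-0.3,"roll":0},
    {"dx":0,"dy":0,"dz":-0.5,"roll":0},
    {"dx":0,"dy":0,"dz":-0.6,"roll":0},
    {"dx":0,"dy":0,"dz":-0.4,"roll":0},
    {"dx":0,"dy":0,"dz":-0.2,"roll":0},
    {"dx":0,"dy":0,"dz":0,"roll":0},
    {"dx":0,"dy":0,"dz":0,"roll":0}
  ]
}}

```text
clock: 37.33
tool_pos: [0.5506, 0.3711, 0.163]
eef_rot: [0.98, 0.201, -0.0, 0.0]
force: [-0.2, -0.1, -1.5]
finger_gap: 0.0233
finger_force: 25.0
```

```bash
python3 - <<'E'
from h import *
b=cam('side')['image']
cv2.imwrite('pics/l7.png',cv2.resize(b[200:460,190:430],(554,600),interpolation=cv2.INTER_CUBIC))
s=ctrl.observe();print(s['finger_gap'],s['tool_pos'],s['force'])
E
```

```text
0.023638900815928725 [0.55131662 0.37168429 0.16426348] [-0.32154163  0.05898841 -1.43707401]
```

View pics/l7.png

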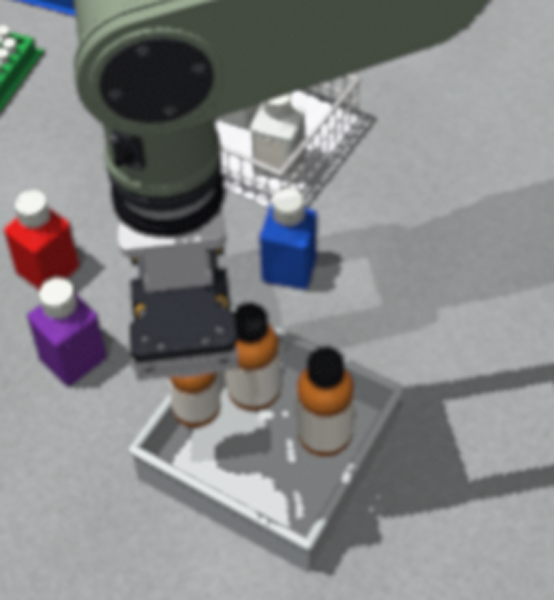

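```bash
python3 - <<'E'
from h import *
b=cam('side')
ex=np.array([.970,-.242]);ey=np.array([.242,.970]);c=np.array([.498,.342])
P=lambda x,y,z:((proj(b,[*(c+x*ex+y*ey),z])-[190,200])*600/260).round()
for z,s in((.05,(.083,.08)),(.004,(.079,.076))): print([P(a*s[0],e*s[1],z).tolist() for a,e in((1,1),(1,-1),(-1,-1),(-1,1))])
t=np.array([.551,.3715])
for z in (.004,.08): print('foot',((proj(b,[*t,z])-[190,200])*600/260).round(), 'amL',((proj(b,[.528,.298,z])-[190,200])*600/260).round())
E
```

```text
[[131.0, 440.0], [233.0, 301.0], [399.0, 377.0], [308.0, 534.0]]
[[143.0, 466.0], [237.0, 335.0], [390.0, 408.0], [306.0, 554.0]]
foot [200. 452.] amL [250. 386.]
foot [194. 404.] amL [247. 337.]
```

Projections agree with the picture to within a common offset of a few pixels, so the foot lands inside the tub, clear of the walls. I'll lower it.

Emit:
{"fn": "servo_tool", "kwargs": {
  "deltas": [
    {"dx":0,"dy":0,"dz":-0.3,"roll":0},
    {"dx":0,"dy":0,"dz":-0.4,"roll":0},
    {"dx":0,"dy":0,"dz":-0.4,"roll":0},
    {"dx":0,"dy":0,"dz":-0.4,"roll":0},
    {"dx":0,"dy":0,"dz":-0.2,"roll":0},
    {"dx":0,"dy":0,"dz":-0.1,"roll":0},
    {"dx":0,"dy":0,"dz":-0.04,"roll":0},
    {"dx":0,"dy":0,"dz":0,"roll":0},
    {"dx":0,"dy":0,"dz":0,"roll":0},
    {"dx":0,"dy":0,"dz":0,"roll":0}
  ]
}}

```text
clock: 38.27
tool_pos: [0.5515, 0.3723, 0.091]
eef_rot: [0.98, 0.201, 0.001, -0.0]
force: [0.5, 0.8, -1.3]
finger_gap: 0.0236
finger_force: 25.0
```

Emit:
{"fn": "servo_tool", "kwargs": {
  "deltas": [
    {"dx":0,"dy":0,"dz":-0.04,"roll":0},
    {"dx":0,"dy":0,"dz":-0.03,"roll":0},
    {"dx":0,"dy":0,"dz":0,"roll":0},
    {"dx":0,"dy":0,"dz":0,"roll":0},
    {"dx":0,"dy":0,"dz":0,"roll":0}
  ]
}}

```text
clock: 38.68
tool_pos: [0.5511, 0.3722, 0.0875]
eef_rot: [0.98, 0.201, 0.001, -0.0]
force: [-0.4, -0.0, 1.7]
finger_gap: 0.0235
finger_force: 25.0
```

Contact again. I'll release, rise, and back away towards the robot to clear the view.

Emit:
{"fn": "servo_tool", "kwargs": {
  "deltas": [
    {"dx":0,"dy":0,"dz":0,"roll":0},
    {"dx":0,"dy":0,"dz":0,"roll":0},
    {"dx":0,"dy":0,"dz":0,"roll":0},
    {"dx":0,"dy":0,"dz":0,"roll":0},
    {"dx":0,"dy":0,"dz":0,"roll":0},
    {"dx":0,"dy":0,"dz":0.3,"roll":0},
    {"dx":0,"dy":0,"dz":0.6,"roll":0},
    {"dx":0,"dy":0,"dz":0.7,"roll":0},
    {"dx":0,"dy":0,"dz":0.7,"roll":0},
    {"dx":0,"dy":0,"dz":0.7,"roll":0},
    {"dx":0,"dy":0,"dz":0.7,"roll":0},
    {"dx":0,"dy":0,"dz":0,"roll":0}
  ],
  "gripper": 0.5
}}

```text
clock: 39.68
tool_pos: [0.5543, 0.3738, 0.2442]
eef_rot: [0.98, 0.201, 0.007, -0.002]
force: [0.3, -0.1, 2.4]
finger_gap: 0.0471
finger_force: 0.0
```

Emit:
{"fn": "servo_tool", "kwargs": {
  "deltas": [
    {"dx":-0.6,"dy":-0.5,"dz":0,"roll":0},
    {"dx":-0.6,"dy":-0.5,"dz":0,"roll":0},
    {"dx":-0.6,"dy":-0.5,"dz":0,"roll":0},
    {"dx":-0.6,"dy":-0.5,"dz":0,"roll":0},
    {"dx":-0.6,"dy":-0.5,"dz":0,"roll":0},
    {"dx":-0.6,"dy":-0.5,"dz":0,"roll":0},
    {"dx":-0.6,"dy":-0.5,"dz":0,"roll":0},
    {"dx":0,"dy":0,"dz":0,"roll":0},
    {"dx":0,"dy":0,"dz":0,"roll":0},
    {"dx":0,"dy":0,"dz":0,"roll":0}
  ]
}}

```text
clock: 40.52
tool_pos: [0.3835, 0.2323, 0.2356]
eef_rot: [0.98, 0.201, 0.001, -0.0]
force: [0.8, 0.1, -0.9]
finger_gap: 0.0464
finger_force: 0.0
```

```bash
python3 - <<'E'
from h import *
a=cam('top')['image'];b=cam('side')['image']
cv2.imwrite('pics/end.png',np.vstack([cv2.resize(a[160:320,135:505],(693,300)),cv2.resize(b[150:460,200:460],(252*1,300)) if 0 else cv2.resize(b[150:450,60:640],(580,300))[:,:].copy() if 0 else np.pad(cv2.resize(b[150:450,200:440],(300*1,300)),((0,0),(0,393),(0,0)))]))
s=ctrl.observe();print(s['finger_gap'],s['tool_pos'],s['force'])
E
```

```text
0.04731279961288418 [0.38385937 0.23251194 0.23538265] [ 0.26665324 -0.54777213  0.12016499]
```

View pics/end.png

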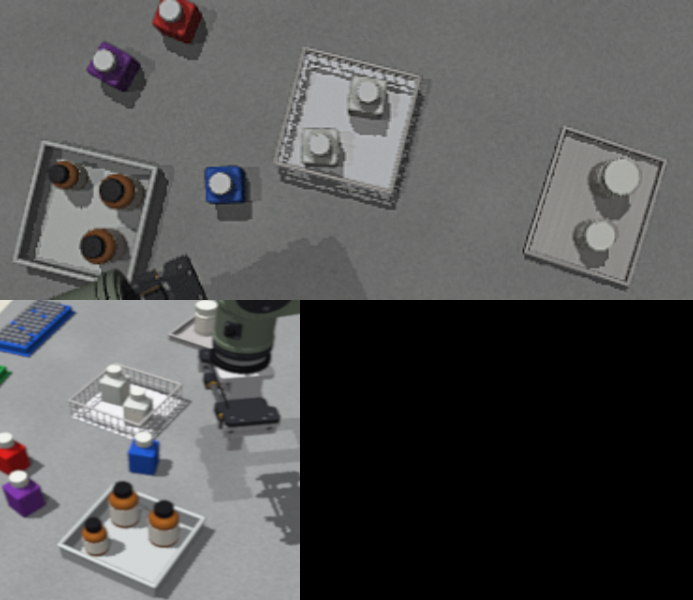

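Everything stands upright in its own place: ambers at (63,175), (117,190) and the stored one at (96,246), squares at (368,95) and the stored one at (320,147), jars at (620,177) and (600,236). The arm is clear, so I'm handing in.

```bash
python3 -c "
from h import *
print(ticket.sign_off())"
```

```text
the job is handed in; nothing more can be done
None
```

I stored all five reagents upright: both amber bottles in the spill tub, both jars on the steel tray and the square bottle in the wire basket. The two stored bottles look unmoved, and I handed the job in at about 41 s; sign-off gave no verdict.

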